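# Uncap the inspection camera and set its aperture ring

## Robot

A 7-joint arm with a two-finger parallel gripper is mounted at the origin on a cart in front of the work surface, level with it; the furniture and walls round the work are solid. World frame = base frame: x ahead of the robot, y to its left, z up, the work surface at z = 0. Lengths are in m, angles in degrees, forces in N, time in s.
With the tool pointing down it reaches from about 0.425 to 0.875 m from the base axis. Payload 4.7 kg.
Tool frame: the origin (TCP) lies at the very end of the fingers, on their centre line; the grasp point (between the pads) lies 19 mm behind it (robot.grip_point_offset is the distance from the TCP to the grasp point, in m); z points along the fingers, y is the line along which they close (so a half turn about z gives the same grasp; the last joint's range is limited). The gripper opens to 85 mm and grips with 20 to 120 N. Pads are 22 mm wide; open, the fingers measure 114 mm over their backs; the gripper's body (76 mm by 85 mm) begins 54 mm behind the grasp point. The pads swing forward as they close: fully open they stand 13 mm farther back than shut.
Start: joints at [-63.593, 18.392, -4.016, 83.108, 1.295, 78.541, -3.26], TCP at [0.281, 0.586, 0.231] pointing down, gripper open.
Joint ranges: [-163.93, 163.93], [-17.29, 119.83], [-79.2, 71.16], [3.27, 140.29], [-89.18, 269.18], [5.43, 117.66], [-154.24, 154.24]. Speed limits (degrees/s): [147.25, 147.25, 180, 180, 180, 180, 180].

## Interface

Orientations are given as a 3x3 rotation matrix whose columns are the frame's x, y, z axes.
In Python, from workcell import robot gives the robot as it stands. The module is installed in compiled form; this text tells all that it offers.
- The arm moves only by the shell command python3 -m creep 'ROWS' [OPENING]. ROWS is JSON, a list of rows, each a list of 2 entries, a list of its own where there are three numbers: the shift along the tool's x, y, z in cm, then the turn, a rotation vector about the tool's x, y, z in rad. A call has 1 to 20 rows; each row is the pose to reach, as a shift and turn from the pose commanded when the call began, along the tool's axes at that moment; what a row does not reach only later rows make up. A row lasts 1/12 s, in which the tool goes at most 41.7 mm and 7.16 degrees, less where a joint would pass 70% of its speed; a pose out of reach is approached as far as the arm can. A call with a gripper value outside its range is refused whole. OPENING is the finger opening in cm, from 0 to 8.54, set as the call begins (- or left out, the last holds). The fingers move at their own pace and stop on an object; the grip force is fixed at half the most. Time passes only in rows, so rows that repeat a pose let the fingers close. It gives the time, the measured TCP pose, the force, the opening and the grip force at its end, in the units of the state.
- robot.get_state(): the state, without advancing time (a new reading comes with each control period).
- robot.snapshot(name): name is "scene" or "side" or "wrist"; returns (picture, depth): 384x512x3 uint8, blue, green, red; 384x512 float32, m along the optical axis (not along the pixel's ray), 0 where there is no reading.
- robot.get_calibration(name): a dict with "intrinsics" (3x3 intrinsics, pixels), "dist" ([k1, k2, p1, p2, k3] as OpenCV has them; the pictures are not rectified), "cam_to_world" (4x4, takes a point from camera to world coordinates). Camera axes: x right, y down, z forward; pixel columns grow to the right and rows downward; lengths in m; the calibration is good to about 2 mm. A picture is of the moment at which its call begins: read the wrist's pose just before it. get_calibration takes no time and is no camera call; for the wrist camera it gives the pose at the moment of the call.
- robot.finish_job(): hands the job in; it is judged then, once.
The state is a dict: "t": time; "joint_pos": joint angles; "qvel": joint speeds; "tau": joint torques, N m; "position": TCP position; "ee_rot": TCP orientation; "ft_force": force on the tool from outside, world axes, zero at the start; "torque": the same for the moment, N m; "grip_width": finger opening in m; "finger_force": force on a finger pad.
Only numpy, scipy, OpenCV 4.12 (cv2) and the standard library are available. Lean on these libraries where they do the work, as an engineer would, in place of code of your own. Each camera call takes 0.05 s, during which the arm holds its last target. There are 200 camera calls.

## Task

First take the cap off the upward-looking inspection camera and set it down gently, knob up, flat on the floor of the blue tray. Then turn the slim aperture ring in the middle of the lens until its pointer stands over the index pin, without touching the fixed ring above it or the fixed ring below it. Let go of everything at the end, and leave the tray and the other parts on the bench where they are.

Things in the scene. Friction and masses are not known exactly. Their poses are not given: they have to be found in the camera images.
- cap_centre (a point): Loose black lens cap on top of the lens, 70 to 130 g: a skirted disc 66 mm across, 14 mm high, with an upright ribbed grip knob 40 mm across, 26 mm high, on top. The point is on its axis half-way up: 20 mm above the lower edge, 6 mm above the disc's top, 20 mm below the knob's top. z points up along the knob. The skirt hangs 8 mm over the front ring with 1.5 mm play; lift it straight up.
- tray_floor (a point): Open blue chipboard tray, 136 x 152 mm (its own x, y axes) and 50 mm high, walls 2 mm, standing empty on the bench left of the camera; it is loose and weighs 0.5 kg. The point is the centre of its floor, 2 mm above the bench.
- ring_centre (a point): Slim ribbed aluminium aperture ring of the lens, 64 mm across, 14 mm tall, turning about a vertical axis; the point is on that axis at mid-height, 95 mm above the bench. It stands out 4 mm beyond the fixed rings above and below. An arm on its rim carries a turned-down pointer; x points along that arm, z up. The camera (100 mm square, 44 mm high, on a 130 mm square foot) is bolted down.
- pointer_tip (a point): Lower end of the ring's turned-down pointer (8 mm wide, 7 mm thick), 44.5 mm out from the ring's axis and 34.5 mm below the ring's mid-height; it turns with the ring and passes 4 mm above the index pin.
- index_pin (a point): Top of the index pin, a dark block 9 x 6 x 7 mm, standing on the fixed graduated steel collar (99 mm across, its top 49 mm above the bench) round the foot of the lens, 44.5 mm out from the ring's axis. This is where the pointer must stop.
- aperture_ring (a joint): Angle of the aperture ring in rad, 0 to 1.9 (stops); it grows as the ring turns anticlockwise seen from above. Stiff: it takes about 0.1 N m and stays where it is left. The pointer starts 0.45 to 1.25 rad clockwise of the pin, so the ring has to turn anticlockwise.
- front_ring: Fixed black front ring of the lens, above the aperture ring: 56 mm across, from 104 to 120 mm above the bench, with the glass on top. Origin on the lens axis at its lower face. Must not be touched by the robot (the cap sits on it at the start).
- lower_ring: Fixed black ribbed ring of the lens below the aperture ring: 56 mm across, from 44 to 86 mm above the bench. Origin on the lens axis at its lower face. Must not be touched by the robot.
- stator: Bystander: wound stator, 75 mm across, 42 mm high, behind the camera.
- hub: Bystander: gold hub plate, 113 mm across, 21 mm high, behind the camera.
- plug: Bystander: aluminium press plug, 42 mm across, 48 mm high, between the camera and the tray.
- bearing: Bystander: ball bearing, 75 mm across, 15 mm high, right of the camera.

How it is judged (in metres and radians):
On the way, in this order (a step that is already met when the one before it is completed fails the run):
1. the cap lies flat in the tray, knob up, released (x of cap_centre in the frame of tray_floor between -0.045 and 0.045 m and y of cap_centre in the frame of tray_floor between -0.052 and 0.052 m and height (world z) of cap_centre below 0.03 m and angle between cap_centre's own z axis and vertical below 0.12 rad and contact force between the fingers and lens_cap below 0.2 N), for 0.2 s.
2. the pointer of the aperture ring stands over the index pin (horizontal distance between pointer_tip and index_pin below 0.004 m), for 0.2 s.
At the end, for the whole second after the job is handed in: The cap lies on the tray's floor, knob up (within 0.12 rad), released and at rest; the tip of the aperture ring's pointer is within 4 mm (horizontally) of the middle of the index pin, and the ring is still (all of step 1 and horizontal distance between pointer_tip and index_pin below 0.004 m and velocity of joint aperture_ring between -0.02 and 0.02 rad/s and linear speed of lens_cap below 0.02 m/s); the robot touches nothing.
It fails at once if the robot presses on the fixed front ring (over 3 N) (contact force between any of the fingers, the arm and front_ring above 3 N).
It fails at once if the robot presses on the fixed lower ring (over 3 N) (contact force between any of the fingers, the arm and lower_ring above 3 N).
It fails at once if the cap falls freely (faster than 0.8 m/s with no finger on it: a drop of over 3 cm) (linear speed of lens_cap above 0.8 m/s and contact force between the fingers and lens_cap below 0.05 N).
It fails at once if the tray is shifted by more than 3 cm (distance of tray_floor from where it was at the start of the episode above 0.03 m).
It fails at once if a bystander is moved by more than 2 cm (distance of any of stator, hub, plug, bearing from where it was at the start of the episode above 0.02 m).
It also fails if it takes over 54 s, if anything falls off the work surface, if the arm or the gripper's body presses on something with over 40 N, if the wrist force passes 120 N, or if a joint passes its speed limit or range.

## Working session

There is one attempt and no reset: what is moved stays moved. The work goes in short steps, Python scripts to look and compute and a shell command to move; the robot and the scene stay as the last step left them, time stands still between calls to the robot, and variables do not carry over. Pictures are saved under pics/ and viewed, at most 10 in all, crops included, and the job is handed in when it is done.

```bash
mkdir -p pics; cat > h.py <<'E'
import numpy as np, cv2
from workcell import robot
def snap(n):
    c=robot.get_calibration(n); p,d=robot.snapshot(n); return p,d,c
def pts(d,c):
    h,w=d.shape; u,v=np.meshgrid(np.arange(w),np.arange(h))
    K=np.array(c["intrinsics"],float); D=np.array(c["dist"],float)
    n=cv2.undistortPoints(np.stack([u,v],-1).reshape(-1,1,2).astype(float),K,D).reshape(h,w,2)
    P=np.dstack([n*d[...,None],d]); T=np.array(c["cam_to_world"]); W=P@T[:3,:3].T+T[:3,3]
    W[d<=0]=np.nan; return W
def ray(uv,c,z):
    n=cv2.undistortPoints(np.array(uv,float).reshape(-1,1,2),np.array(c["intrinsics"],float),np.array(c["dist"],float)).reshape(-1,2)
    T=np.array(c["cam_to_world"]); r=np.c_[n,np.ones(len(n))]@T[:3,:3].T; o=T[:3,3]
    return o+r*((z-o[2])/r[:,2])[:,None]
E
python3 - <<'E'
from h import *
s=robot.get_state(); print(s["t"],s["position"],np.round(s["ee_rot"],3),s["grip_width"])
ims=[]
for n in("scene","side","wrist"):
    p,d,c=snap(n); cv2.imwrite(f"pics/{n}0.png",p); np.savez(f"{n}0.npz",p=p,d=d,**c)
    print(n,np.round(np.array(c["cam_to_world"])[:3],3).tolist(),np.round(c["intrinsics"],0).tolist(),(d>0).mean())
E
```

```text
0.0 [0.28067053 0.58567278 0.23020899] [[-0.902  0.432 -0.001]
 [ 0.432  0.902 -0.002]
 [-0.    -0.002 -1.   ]] 0.08524211159826246
scene [[0.776, -0.355, 0.521, 0.033], [-0.63, -0.407, 0.661, -0.753], [-0.023, -0.841, -0.54, 0.706]] [[419.0, 0.0, 252.0], [0.0, 419.0, 198.0], [0.0, 0.0, 1.0]] 0.9962412516276041
side [[0.841, -0.229, 0.49, 0.057], [-0.54, -0.374, 0.754, -0.884], [0.011, -0.899, -0.438, 0.61]] [[487.0, 0.0, 256.0], [0.0, 487.0, 203.0], [0.0, 0.0, 1.0]] 0.9959665934244791
wrist [[0.431, 0.859, 0.276, 0.211], [0.902, -0.409, -0.135, 0.62], [-0.003, 0.307, -0.952, 0.372]] [[295.0, 0.0, 254.0], [0.0, 295.0, 191.0], [0.0, 0.0, 1.0]] 0.9956817626953125
```

View pics/scene0.png

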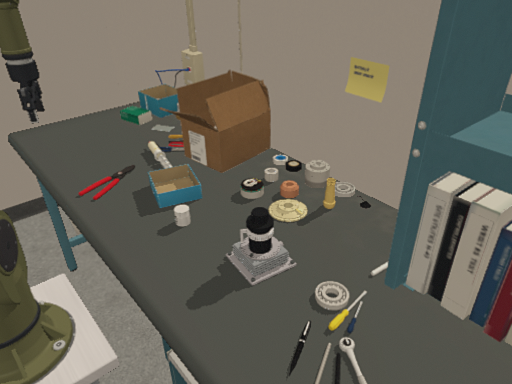

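View pics/side0.png

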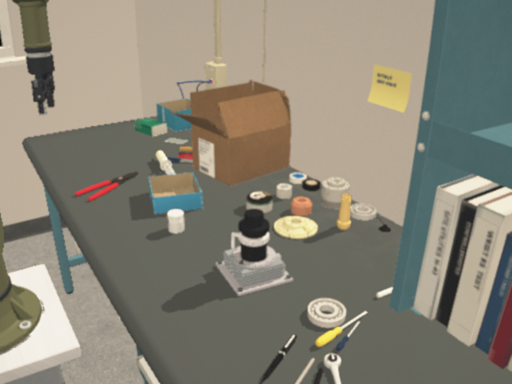

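The scene view shows the lens with its cap at about (260,222), the tray at (175,185) and the plug at (182,215). In the side view the pointer arm is on the left of the lens, at about (235,242). Next I'll get coarse positions.

```bash
python3 - <<'E'
from h import *
for n,cb,tb in(("scene",(235,200,285,260),(140,155,210,215)),("side",(225,200,285,260),(140,165,210,220))):
    z=np.load(n+"0.npz"); W=pts(z["d"],z); p=z["p"]
    x0,y0,x1,y1=cb; w=W[y0:y1,x0:x1].reshape(-1,3)
    k=w[(w[:,2]>.13)]; top=np.nanmax(w[:,2]); kk=k[k[:,2]>top-.006]
    print(n,"cap top",top,kk.mean(0),kk.min(0),kk.max(0),len(kk))
    x0,y0,x1,y1=tb; w=W[y0:y1,x0:x1]; hsv=cv2.cvtColor(p,cv2.COLOR_BGR2HSV)[y0:y1,x0:x1]
    m=(hsv[...,0]>90)&(hsv[...,0]<115)&(hsv[...,1]>120); b=w[m&(w[...,2]>.04)&(w[...,2]<.06)]
    print("tray rim",len(b),b.mean(0),b.min(0),b.max(0)); r=cv2.minAreaRect((b[:,:2]*1000).astype(np.float32)); print(r,cv2.boxPoints(r).tolist())
    f=w[(w[...,2]<.008)&(w[...,2]>.0)&(hsv[...,0]<30)&(hsv[...,1]>60)]; print("floor",len(f),np.nanmedian(f,0))
E
```

```text
scene cap top 0.15338837338914024 [ 0.54382207 -0.13008019  0.15081369] [ 0.52487231 -0.14757847  0.14739852] [ 0.56370947 -0.10868584  0.15338837] 144
tray rim 111 [0.53098308 0.23822465 0.04411787] [0.46996322 0.21621182 0.04000645] [0.59342187 0.29694611 0.05067333]
((525.9801635742188, 242.0003204345703), (40.508026123046875, 140.7789306640625), 57.448524475097656) [[455.7504577636719, 262.8016052246094], [574.4141845703125, 187.0544891357422], [596.2098388671875, 221.19903564453125], [477.546142578125, 296.9461669921875]]
floor 344 [0.57408772 0.35405795 0.0018294 ]
side cap top 0.15206797512071213 [ 0.54258995 -0.130847    0.14936174] [ 0.5243149  -0.15128302  0.14607594] [ 0.56296162 -0.10765692  0.15206798] 155
tray rim 80 [0.53256342 0.23624561 0.04299049] [0.46771178 0.21828473 0.04023695] [0.59196724 0.25648193 0.04659061]
((529.6104125976562, 237.2747344970703), (9.38164234161377, 127.35236358642578), 73.37633514404297) [[467.2536315917969, 250.99671936035156], [589.2832641601562, 214.56321716308594], [591.9671630859375, 223.55274963378906], [469.93756103515625, 259.98626708984375]]
floor 176 [0.57281429 0.37358377 0.00234579]
```

View pics/wrist0.png

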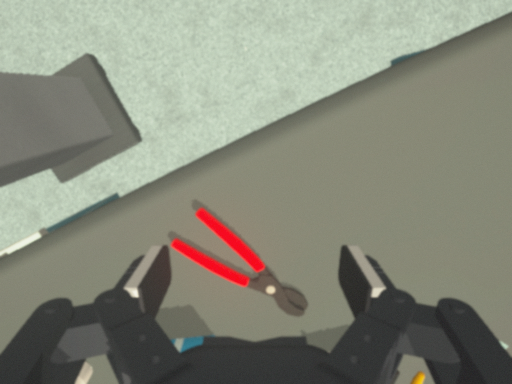

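```bash
cat >> h.py <<'E'
from scipy.spatial.transform import Rotation as Ro
def yawR(a): # tool down, tool y at azimuth a (rad)
    y=np.array([np.cos(a),np.sin(a),0]); z=np.array([0,0,-1.]); return np.c_[np.cross(y,z),y,z]
def go(p,adeg):
    s=robot.get_state(); R=np.array(s["ee_rot"]); T=yawR(np.radians(adeg))
    print("shift cm",np.round(R.T@(np.array(p)-s["position"])*100,2),"turn",np.round(Ro.from_matrix(R.T@T).as_rotvec(),4))
E
python3 - <<'E'
from h import *
A=np.array([.543,-.130])
for n in("scene","side"):
    z=np.load(n+"0.npz"); W=pts(z["d"],z); d=W[...,:2]-A; r=np.hypot(d[...,0],d[...,1]); az=np.degrees(np.arctan2(d[...,1],d[...,0]))
    m=(r>.037)&(r<.052)&(W[...,2]>.068)&(W[...,2]<.104); print(n,m.sum(),np.round(np.c_[az[m],r[m]*1000,W[m][:,2]*1000],0)[:25].tolist())
go([.54,.21,.30],20)
E
```

```text
scene 43 [[132.0, 45.0, 97.0], [132.0, 43.0, 97.0], [130.0, 41.0, 97.0], [131.0, 38.0, 97.0], [136.0, 47.0, 96.0], [135.0, 45.0, 96.0], [135.0, 43.0, 96.0], [137.0, 40.0, 97.0], [141.0, 37.0, 99.0], [142.0, 47.0, 97.0], [140.0, 45.0, 96.0], [143.0, 42.0, 98.0], [139.0, 40.0, 95.0], [140.0, 37.0, 96.0], [137.0, 47.0, 91.0], [141.0, 45.0, 93.0], [141.0, 42.0, 93.0], [141.0, 40.0, 93.0], [139.0, 38.0, 92.0], [139.0, 47.0, 89.0], [140.0, 45.0, 90.0], [142.0, 42.0, 91.0], [131.0, 41.0, 85.0], [141.0, 45.0, 87.0], [138.0, 43.0, 86.0]]
side 57 [[132.0, 49.0, 94.0], [138.0, 45.0, 98.0], [141.0, 42.0, 99.0], [132.0, 42.0, 96.0], [132.0, 40.0, 96.0], [129.0, 38.0, 95.0], [144.0, 46.0, 98.0], [141.0, 45.0, 97.0], [143.0, 42.0, 98.0], [140.0, 40.0, 96.0], [137.0, 39.0, 95.0], [138.0, 47.0, 93.0], [142.0, 45.0, 95.0], [138.0, 43.0, 93.0], [146.0, 40.0, 97.0], [143.0, 38.0, 95.0], [143.0, 47.0, 92.0], [140.0, 45.0, 91.0], [140.0, 43.0, 91.0], [141.0, 40.0, 92.0], [138.0, 39.0, 91.0], [139.0, 47.0, 88.0], [144.0, 44.0, 90.0], [139.0, 43.0, 88.0], [141.0, 40.0, 89.0]]
shift cm [-39.62 -22.7   -6.92] turn [-1.40e-03  6.00e-04  7.75e-01]
```

```bash
python3 -m creep '[[[-2,-1,-0.4],[0,0,0.04]],[[-5,-3,-1],[0,0,0.1]],[[-9,-5,-1.6],[0,0,0.2]],[[-12.5,-7,-2.2],[0,0,0.3]],[[-16,-9,-2.8],[0,0,0.4]],[[-19.5,-11,-3.4],[0,0,0.5]],[[-23,-13,-4],[0,0,0.6]],[[-26.5,-15,-4.6],[0,0,0.7]],[[-30,-17,-5.2],[0,0,0.775]],[[-33,-19,-5.8],[0,0,0.775]],[[-36,-20.6,-6.3],[0,0,0.775]],[[-38.5,-22,-6.7],[0,0,0.775]],[[-39.6,-22.7,-6.9],[0,0,0.775]],[[-39.6,-22.7,-6.9],[0,0,0.775]],[[-39.6,-22.7,-6.9],[0,0,0.775]]]' && python3 - <<'E'
from h import *
p,d,c=snap("wrist"); cv2.imwrite("pics/wrist1.png",p); np.savez("wrist1.npz",p=p,d=d,**c)
W=pts(d,c); hsv=cv2.cvtColor(p,cv2.COLOR_BGR2HSV)
m=(np.abs(W[...,2]-.05)<.004)&(W[...,0]<.75)&(W[...,1]>.15)&(W[...,1]<.45)&(W[...,0]>.4)
n,l,st,ce=cv2.connectedComponentsWithStats(m.astype(np.uint8),connectivity=8)
for i in range(1,n):
    if st[i,4]>40:
        b=W[l==i]; r=cv2.minAreaRect((b[:,:2]*1000).astype(np.float32)); print(st[i],r,np.median(b[:,2]))
go([.543,-.19,.27],-13)
E
```

```text
t: 1.4
position: [0.5394, 0.2108, 0.3001]
ee_rot: [[-0.341, 0.94, -0.001], [0.94, 0.341, 0.001], [0.001, -0.001, -1.0]]
ft_force: [-0.7, 1.1, -0.1]
grip_width: 0.0852
finger_force: 0.0
[214   1 156 164 955] ((553.2813110351562, 311.9730529785156), (153.1103973388672, 136.11892700195312), 73.5455093383789) 0.04898482599871695
[411  27  37 113 363] ((718.1113891601562, 378.6080322265625), (3.907802104949951, 143.04405212402344), 10.379459381103516) 0.050145662172282834
[188 170  28  19 284] ((482.9312744140625, 159.19639587402344), (39.967506408691406, 18.251657485961914), 0.07922691851854324) 0.04757383059911474
shift cm [-37.93 -13.43   2.94] turn [-0.0014 -0.0011  0.5779]
```

View pics/wrist1.png

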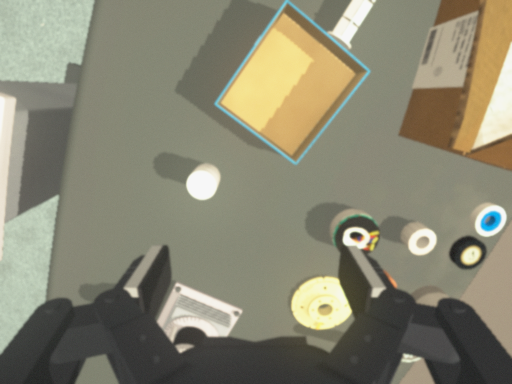

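The tray (rim corners at about (287,2), (369,71), (296,163) and (216,104)) is centred at (0.553, 0.312), and its long axis lies at 73.5°. This agrees with the scene view. Next I'll look down on the lens.

```bash
python3 -m creep '[[[-2,-0.7,0.1],[0,0,0.04]],[[-5,-1.8,0.4],[0,0,0.1]],[[-9,-3,0.7],[0,0,0.18]],[[-13,-4.5,1],[0,0,0.26]],[[-17,-6,1.3],[0,0,0.34]],[[-21,-7.4,1.6],[0,0,0.42]],[[-25,-8.8,1.9],[0,0,0.5]],[[-29,-10.2,2.2],[0,0,0.578]],[[-32.5,-11.5,2.5],[0,0,0.578]],[[-35.5,-12.6,2.7],[0,0,0.578]],[[-37.3,-13.2,2.9],[0,0,0.578]],[[-37.9,-13.4,2.9],[0,0,0.578]],[[-37.9,-13.4,2.9],[0,0,0.578]],[[-37.9,-13.4,2.9],[0,0,0.578]]]' && python3 - <<'E'
from h import *
p,d,c=snap("wrist"); cv2.imwrite("pics/wrist2.png",p); np.savez("wrist2.npz",p=p,d=d,**c)
W=pts(d,c); near=(np.hypot(W[...,0]-.543,W[...,1]+.13)<.05)
def circ(lo,hi,lab):
    b=W[near&(W[...,2]>lo)&(W[...,2]<hi)]; (x,y),r=cv2.minEnclosingCircle((b[:,:2]*1000).astype(np.float32)); print(lab,x,y,r,len(b),np.median(b[:,2]),b[:,:2].mean(0))
circ(.146,.16,"knob"); circ(.120,.131,"disc")
m=near&(W[...,2]>.088)&(W[...,2]<.106); b=W[m]; dd=b[:,:2]-[.543,-.13]; r=np.hypot(*dd.T); k=r>.034
print("arm",k.sum(),np.median(np.degrees(np.arctan2(dd[k,1],dd[k,0]))),r.max())
# square body of the camera
m=(np.abs(W[...,2]-.044)<.005)&(np.hypot(W[...,0]-.543,W[...,1]+.13)<.09); r=cv2.minAreaRect((W[m][:,:2]*1000).astype(np.float32)); print(r)
cv2.imwrite("pics/wrist2c.png",cv2.resize(p[60:310,130:390],None,fx=2.3,fy=2.3,interpolation=cv2.INTER_CUBIC))
print(robot.get_state()["joint_pos"])
E
```

```text
t: 2.62
position: [0.5441, -0.1888, 0.271]
ee_rot: [[0.224, 0.975, -0.0], [0.975, -0.224, 0.002], [0.002, -0.001, -1.0]]
ft_force: [-0.2, -0.4, 1.0]
grip_width: 0.0856
finger_force: 0.0
knob 545.267333984375 -126.00389099121094 20.79290008544922 1697 0.15153702698485 [ 0.54569249 -0.12532835]
disc 545.3103637695312 -125.78087615966797 33.03977584838867 2058 0.12559979686190798 [ 0.54693521 -0.12346463]
arm 97 134.07174228704548 0.049476032851193494
((545.2933959960938, -125.7403564453125), (101.07782745361328, 102.43197631835938), 82.67814636230469)
[-15.56277627   9.18079032  36.30264725  91.73800817  -5.57709633
  80.93085606   8.39053259]
```

View pics/wrist2c.png

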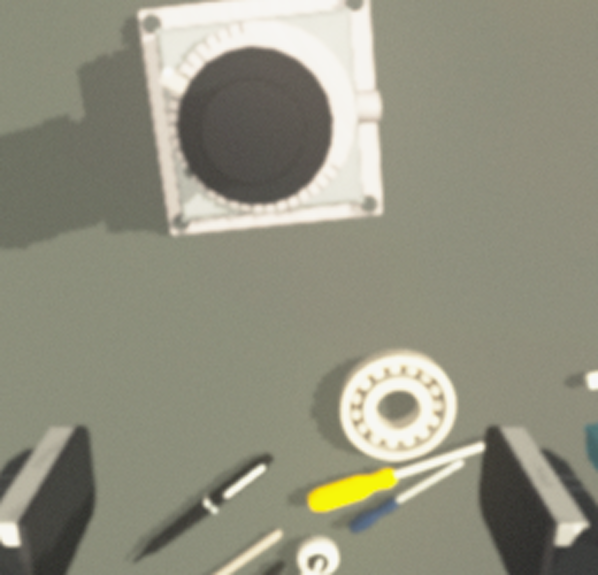

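The lens seen from above: the cap is centred at about (253,125) in the crop, with the pointer arm at upper left, about (170,80). Knob, disc and housing all give an axis near (0.545, -0.126). Next is the cap grasp.

```bash
python3 - <<'E'
from h import *
go([.5453,-.1259,.127],-13)
E
```

```text
shift cm [ 6.08 -1.29 14.42] turn [-0.0006 -0.0016  0.002 ]
```

```bash
python3 -m creep '[[[1,-0.2,1],[0,0,0]],[[3,-0.6,3],[0,0,0]],[[5,-1,5],[0,0,0]],[[6.1,-1.3,7],[0,0,0]],[[6.1,-1.3,9],[0,0,0]],[[6.1,-1.3,11],[0,0,0]],[[6.1,-1.3,12.5],[0,0,0]],[[6.1,-1.3,13.5],[0,0,0]],[[6.1,-1.3,14],[0,0,0]],[[6.1,-1.3,14.4],[0,0,0]],[[6.1,-1.3,14.4],[0,0,0]]]' 7 && python3 -m creep '[[[0,0,0],[0,0,0]],[[0,0,0],[0,0,0]],[[0,0,0],[0,0,0]],[[0,0,0],[0,0,0]],[[0,0,0],[0,0,0]],[[0,0,0],[0,0,0]],[[0,0,0],[0,0,0]],[[0,0,0],[0,0,0]]]' 2.5
```

```text
t: 3.58
position: [0.5448, -0.1284, 0.127]
ee_rot: [[0.226, 0.974, -0.0], [0.974, -0.226, 0.0], [0.0, -0.0, -1.0]]
ft_force: [-0.0, -0.6, 0.1]
grip_width: 0.0702
finger_force: 0.0
t: 4.25
position: [0.5449, -0.1293, 0.1286]
ee_rot: [[0.227, 0.974, 0.001], [0.974, -0.227, 0.001], [0.001, 0.0, -1.0]]
ft_force: [-3.2, 1.1, 6.1]
grip_width: 0.0383
finger_force: 60.2
```

```bash
python3 -m creep '[[[0,0,-0.3],[0,0,0]],[[0,0,-0.7],[0,0,0]],[[0,0,-1.2],[0,0,0]],[[0,0,-1.8],[0,0,0]],[[0,0,-2.5],[0,0,0]],[[0,0,-3.5],[0,0,0]],[[0,0,-5],[0,0,0]],[[0,0,-6.5],[0,0,0]],[[0,0,-7.5],[0,0,0]],[[0,0,-8],[0,0,0]],[[0,0,-8],[0,0,0]],[[0,0,-8],[0,0,0]]]' && python3 - <<'E'
from h import *
go([.5533,.312,.205],28)
p,d,c=snap("scene"); cv2.imwrite("pics/scene3.png",cv2.resize(p[150:290,140:340],None,fx=3,fy=3)); np.savez("scene3.npz",p=p,d=d,**c)
E
```

```text
t: 5.25
position: [0.5447, -0.1292, 0.2072]
ee_rot: [[0.227, 0.974, 0.0], [0.974, -0.227, 0.0], [0.0, 0.0, -1.0]]
ft_force: [0.6, -0.3, -1.0]
grip_width: 0.0383
finger_force: 60.3
shift cm [43.16 -9.18  0.23] turn [ 1.000e-04 -2.000e-04 -7.176e-01]
```

View pics/scene3.png

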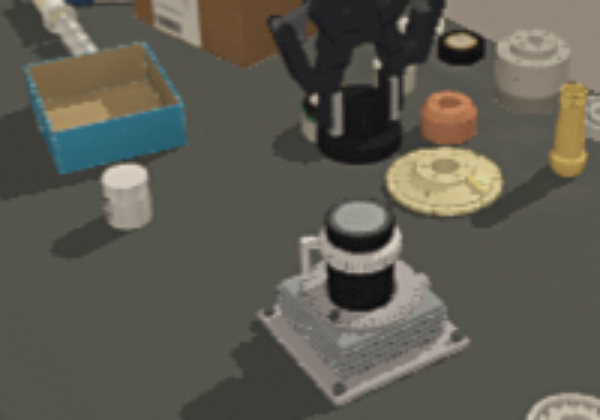

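The cap hangs upright in the gripper at about (360,125). The glass is bare at (360,215), the pointer hangs at (307,265), and the dark index pin shows at (333,313). Next I'll carry the cap over and lower it.

```bash
python3 -m creep '[[[0.6,-0.1,0],[0,0,-0.02]],[[2,-0.4,0],[0,0,-0.06]],[[4,-0.9,0],[0,0,-0.1]],[[7,-1.5,0],[0,0,-0.15]],[[10,-2.1,0],[0,0,-0.2]],[[13.5,-2.9,0],[0,0,-0.26]],[[17,-3.6,0],[0,0,-0.32]],[[20.5,-4.4,0],[0,0,-0.38]],[[24,-5.1,0],[0,0,-0.44]],[[27.5,-5.9,0],[0,0,-0.5]],[[31,-6.6,0],[0,0,-0.56]],[[34,-7.2,0],[0,0,-0.61]],[[37,-7.9,0],[0,0,-0.65]],[[39.5,-8.4,0],[0,0,-0.68]],[[41.5,-8.8,0],[0,0,-0.7]],[[42.7,-9.1,0],[0,0,-0.72]],[[43.2,-9.2,0],[0,0,-0.72]],[[43.2,-9.2,0],[0,0,-0.72]],[[43.2,-9.2,0],[0,0,-0.72]]]' && python3 - <<'E'
from h import *
go([.5533,.312,.020],28)
E
```

```text
t: 6.88
position: [0.5531, 0.3115, 0.2072]
ee_rot: [[-0.471, 0.882, -0.0], [0.882, 0.471, -0.001], [-0.001, -0.001, -1.0]]
ft_force: [-0.1, -0.8, -1.4]
grip_width: 0.0385
finger_force: 60.3
shift cm [ 0.05  0.05 18.72] turn [-0.0007  0.0009  0.0019]
```

```bash
python3 -m creep '[[[0,0,1],[0,0,0]],[[0,0,3],[0,0,0]],[[0,0,6],[0,0,0]],[[0,0,9],[0,0,0]],[[0,0,12],[0,0,0]],[[0,0,14.5],[0,0,0]],[[0,0,16.5],[0,0,0]],[[0,0,17.5],[0,0,0]],[[0,0,18.1],[0,0,0]],[[0,0,18.4],[0,0,0]],[[0,0,18.6],[0,0,0]],[[0,0,18.6],[0,0,0]],[[0,0,18.6],[0,0,0]]]'; python3 -m creep '[[[0,0,0.1],[0,0,0]],[[0,0,0.1],[0,0,0]],[[0,0,0.2],[0,0,0]],[[0,0,0.2],[0,0,0]],[[0,0,0.2],[0,0,0]]]'
```

```text
t: 7.97
position: [0.5541, 0.3128, 0.0226]
ee_rot: [[-0.471, 0.882, 0.002], [0.882, 0.471, 0.001], [0.0, 0.002, -1.0]]
ft_force: [0.1, 0.1, -1.2]
grip_width: 0.0383
finger_force: 60.3
t: 8.38
position: [0.5533, 0.3124, 0.0194]
ee_rot: [[-0.472, 0.882, 0.0], [0.882, 0.472, 0.0], [0.0, 0.0, -1.0]]
ft_force: [0.4, 0.3, -1.2]
grip_width: 0.0383
finger_force: 60.3
```

```bash
python3 -m creep '[[[0,0,0.1],[0,0,0]],[[0,0,0.1],[0,0,0]],[[0,0,0.2],[0,0,0]],[[0,0,0.2],[0,0,0]],[[0,0,0.2],[0,0,0]]]'
```

```text
t: 8.8
position: [0.5534, 0.3125, 0.0188]
ee_rot: [[-0.472, 0.882, 0.0], [0.882, 0.472, 0.0], [0.0, 0.0, -1.0]]
ft_force: [-2.8, -2.7, 6.9]
grip_width: 0.0386
finger_force: 61.3
```

Contact at 7 N, so the cap is on the tray floor. Release slowly and rise.

```bash
python3 -m creep '[[[0,0,0],[0,0,0]],[[0,0,0],[0,0,0]],[[0,0,0],[0,0,0]],[[0,0,0],[0,0,0]],[[0,0,0],[0,0,0]],[[0,0,0],[0,0,0]]]' 6.5;  python3 -m creep '[[[0,0,-0.5],[0,0,0]],[[0,0,-2],[0,0,0]],[[0,0,-4],[0,0,0]],[[0,0,-7],[0,0,0]],[[0,0,-10],[0,0,0]],[[0,0,-14],[0,0,0]],[[0,0,-17.5],[0,0,0]],[[0,0,-20],[0,0,0]],[[0,0,-21],[0,0,0]],[[0,0,-21],[0,0,0]],[[0,0,-21],[0,0,0]]]' && python3 - <<'E'
from h import *
p,d,c=snap("scene"); np.savez("scene4.npz",p=p,d=d,**c)
W=pts(d,c); m=(np.hypot(W[...,0]-.553,W[...,1]-.312)<.05)
b=W[m]; dark=b[(p[m].max(-1)<70)]; print(len(dark)); t=dark[dark[:,2]>.036]; print("knob top",t.mean(0),t.max(0)[2]); e=dark[(dark[:,2]<.02)&(dark[:,2]>.012)]; print("disc",e.mean(0),len(e))
# scene: pin
cv2.imwrite("pics/scene4.png",cv2.resize(p[150:290,140:340],None,fx=3,fy=3))
go([.545,-.175,.20],-13)
E
```

```text
t: 9.3
position: [0.5532, 0.3123, 0.0171]
ee_rot: [[-0.472, 0.882, -0.0], [0.882, 0.472, -0.0], [-0.0, -0.0, -1.0]]
ft_force: [-0.1, -0.3, -0.6]
grip_width: 0.065
finger_force: 0.0
t: 10.22
position: [0.553, 0.3123, 0.2268]
ee_rot: [[-0.472, 0.882, -0.0], [0.882, 0.472, -0.0], [0.0, -0.0, -1.0]]
ft_force: [0.4, -0.4, -1.5]
grip_width: 0.065
finger_force: 0.0
1711
knob top [0.54628771 0.29240439 0.36607457] 0.5598254686093664
disc [0.54545651 0.31008555 0.01549197] 57
shift cm [-42.59 -23.61   2.61] turn [-0.0026  0.0011  0.718 ]
```

```bash
python3 -m creep '[[[-2,-1,0.1],[0,0,0.04]],[[-5,-2.8,0.3],[0,0,0.1]],[[-8.5,-4.7,0.5],[0,0,0.17]],[[-12,-6.7,0.7],[0,0,0.24]],[[-15.5,-8.6,0.9],[0,0,0.31]],[[-19,-10.5,1.1],[0,0,0.38]],[[-22.5,-12.5,1.3],[0,0,0.45]],[[-26,-14.4,1.5],[0,0,0.52]],[[-29.5,-16.3,1.8],[0,0,0.59]],[[-33,-18.3,2],[0,0,0.65]],[[-36.5,-20.2,2.2],[0,0,0.7]],[[-39.5,-21.9,2.4],[0,0,0.718]],[[-41.5,-23,2.5],[0,0,0.718]],[[-42.6,-23.6,2.6],[0,0,0.718]],[[-42.6,-23.6,2.6],[0,0,0.718]],[[-42.6,-23.6,2.6],[0,0,0.718]],[[-42.6,-23.6,2.6],[0,0,0.718]]]' 8.5 && python3 - <<'E'
from h import *
p,d,c=snap("wrist"); np.savez("wrist5.npz",p=p,d=d,**c); W=pts(d,c)
cv2.imwrite("pics/wrist5.png",cv2.resize(p[20:240,130:390],None,fx=2.7,fy=2.7,interpolation=cv2.INTER_CUBIC))
g=np.hypot(W[...,0]-.5453,W[...,1]+.126); 
def circ(m,lab):
    b=W[m]; (x,y),r=cv2.minEnclosingCircle((b[:,:2]*1000).astype(np.float32)); print(lab,x,y,r,len(b),np.median(b[:,2]))
circ((g<.04)&(W[...,2]>.114)&(W[...,2]<.126),"front top")
circ((g<.036)&(W[...,2]>.095)&(W[...,2]<.107),"ring")
r=cv2.minAreaRect((W[(np.abs(W[...,2]-.044)<.004)&(g<.09)][:,:2]*1000).astype(np.float32)); print(r)
s,ds,cs=snap("scene"); Ws=pts(ds,cs); m=(np.hypot(Ws[...,0]-.553,Ws[...,1]-.312)<.055)&(s.max(-1)<70)
b=Ws[m]; t=b[b[:,2]>.037]; print("cap knob",t.mean(0),t[:,2].max(),len(t))
E
```

```text
t: 11.68
position: [0.5457, -0.1727, 0.2]
ee_rot: [[0.223, 0.975, -0.002], [0.975, -0.223, 0.001], [0.001, -0.002, -1.0]]
ft_force: [1.0, 0.7, 0.1]
grip_width: 0.0849
finger_force: 0.0
front top 545.6312866210938 -125.80625915527344 27.697675704956055 4128 0.1211123076852529
ring 544.4259033203125 -124.50728607177734 34.32543182373047 753 0.10127588151933972
((544.8458862304688, -125.72515869140625), (100.26643371582031, 101.44737243652344), 82.77214813232422)
cap knob [0.55164891 0.309202   0.04045076] 0.04380877147235851 69
```

View pics/wrist5.png

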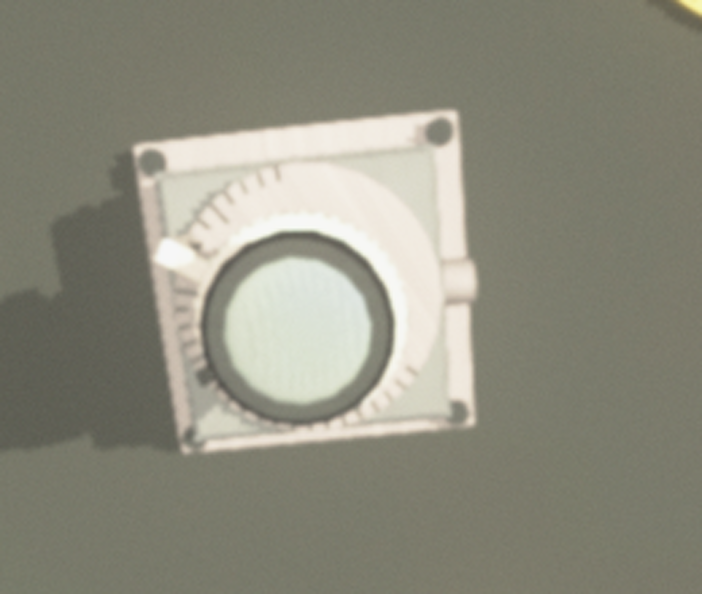

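The arm shows as the white bar at about (175,255) and the index pin as the dark block at (205,376). The cap's knob top measures 0.042 above the bench, so it lies flat. Next I'll measure both azimuths.

```bash
python3 - <<'E'
from h import *
A=np.array([.5453,-.1258])
def pol(q): q=np.atleast_2d(q)[:,:2]-A; return np.round(np.c_[np.degrees(np.arctan2(q[:,1],q[:,0])),np.hypot(*q.T)*1000],1).tolist()
for n,(x,y) in(("wrist5",(206,159)),("scene3",(251,254))):
    z=np.load(n+".npz"); p=z["p"]; W=pts(z["d"],z); r=np.hypot(W[...,0]-A[0],W[...,1]-A[1])
    m=np.zeros(r.shape,bool); m[y-7:y+8,x-7:x+8]=1
    m&=(r>.036)&(r<.052)&(W[...,2]>.046)&(p.max(-1)<110 if n!="scene3" else p.max(-1)<90)
    v,u=np.nonzero(m); print(n,m.sum(),u.mean(),v.mean(),"pin depth",pol(W[m].mean(0)),np.round(W[m][:,2],3).min(),W[m][:,2].max(),"ray .056/.053",pol(ray([[u.mean(),v.mean()]],z,.056)),pol(ray([[u.mean(),v.mean()]],z,.053)))
    m=(r>.036)&(r<.052)&(W[...,2]>.088)&(W[...,2]<.106); v,u=np.nonzero(m); q=W[m]; print("arm",len(q),pol(q.mean(0)),pol(ray([[u.mean(),v.mean()]],z,.1)),q[:,2].max(), pol(q.min(0)*0+np.median(q,0)))
    m=(r>.040)&(r<.052)&(W[...,2]>.058)&(W[...,2]<.09); print("pointer",m.sum(),pol(W[m].mean(0)) if m.any() else 0)
E
```

```text
wrist5 12 205.83333333333334 158.83333333333334 pin depth [[-157.9, 45.2]] 0.055 0.05727756865511796 ray .056/.053 [[-157.9, 45.2]] [[-157.6, 45.9]]
arm 162 [[139.8, 41.9]] [[139.3, 41.5]] 0.09977370148137357 [[139.8, 41.9]]
pointer 37 [[135.9, 43.3]]
scene3 11 250.8181818181818 254.54545454545453 pin depth [[-156.1, 46.5]] 0.05 0.05647037791681342 ray .056/.053 [[-154.4, 49.1]] [[-156.4, 46.0]]
arm 26 [[151.3, 35.2]] [[160.6, 36.3]] 0.10330583129985649 [[145.7, 40.9]]
pointer 25 [[146.4, 43.0]]
```

Pin at 202.1°, arm at 139.6°, so about 62.5° anticlockwise. I'll grip with the fingers on azimuth -110°, clear of the arm.

```bash
python3 - <<'E'
from h import *
go([.5453,-.1258,.20],-110)
E
```

```text
shift cm [ 4.53 -1.12  0.07] turn [-1.5000e-03  5.0000e-04  1.6958e+00]
```

```bash
python3 -m creep '[[[0.4,-0.1,0],[0,0,0.06]],[[1,-0.3,0],[0,0,0.17]],[[1.6,-0.5,0],[0,0,0.28]],[[2.2,-0.6,0],[0,0,0.4]],[[2.8,-0.7,0],[0,0,0.52]],[[3.4,-0.9,0],[0,0,0.64]],[[4,-1,0],[0,0,0.76]],[[4.5,-1.1,0],[0,0,0.88]],[[4.5,-1.1,0],[0,0,1]],[[4.5,-1.1,0],[0,0,1.12]],[[4.5,-1.1,0],[0,0,1.24]],[[4.5,-1.1,0],[0,0,1.36]],[[4.5,-1.1,0],[0,0,1.46]],[[4.5,-1.1,0],[0,0,1.56]],[[4.5,-1.1,0],[0,0,1.64]],[[4.5,-1.1,0],[0,0,1.7]],[[4.5,-1.1,0],[0,0,1.7]],[[4.5,-1.1,0],[0,0,1.7]],[[4.5,-1.1,0],[0,0,1.7]],[[4.5,-1.1,0],[0,0,1.7]]]' 8.54 && python3 - <<'E'
from h import *
print(robot.get_state()["joint_pos"])
p,d,c=snap("wrist"); W=pts(d,c); np.savez("wrist6.npz",p=p,d=d,**c)
g=np.hypot(W[...,0]-.5453,W[...,1]+.126)
b=W[(g<.034)&(W[...,2]>.114)&(W[...,2]<.127)]; print(len(b),cv2.minEnclosingCircle((b[:,:2]*1000).astype(np.float32)),np.median(b[:,2]))
go([.5453,-.1258,.08],-110)
E
```

```text
t: 13.45
position: [0.5455, -0.1278, 0.2013]
ee_rot: [[0.938, -0.347, 0.0], [-0.347, -0.938, 0.0], [-0.0, -0.0, -1.0]]
ft_force: [0.1, -0.1, -0.9]
grip_width: 0.0857
finger_force: 0.0
[-28.68674915  10.01219192  43.90509959  99.90345817  -7.25646279
  72.97640086 -93.39167513]
3507 ((545.521728515625, -126.162841796875), 28.165002822875977) 0.12098399647004227
shift cm [-0.09 -0.2  12.13] turn [-0.0002 -0.0001 -0.0059]
```

```bash
python3 -m creep '[[[-0.06,-0.18,0.5],[0,0,0]],[[-0.06,-0.18,2],[0,0,0]],[[-0.06,-0.18,4],[0,0,0]],[[-0.06,-0.18,6],[0,0,0]],[[-0.06,-0.18,8],[0,0,0]],[[-0.06,-0.18,9.5],[0,0,0]],[[-0.06,-0.18,10.7],[0,0,0]],[[-0.06,-0.18,11.5],[0,0,0]],[[-0.06,-0.18,12],[0,0,0]],[[-0.06,-0.18,12.1],[0,0,0]],[[-0.06,-0.18,12.1],[0,0,0]],[[-0.06,-0.18,12.1],[0,0,0]]]'; python3 -m creep '[[[0,0,0],[0,0,0]],[[0,0,0],[0,0,0]]]' 7 
```

```text
t: 14.5
position: [0.5462, -0.1265, 0.0811]
ee_rot: [[0.937, -0.349, 0.001], [-0.349, -0.937, -0.0], [0.001, -0.0, -1.0]]
ft_force: [0.6, 0.6, 0.3]
grip_width: 0.0855
finger_force: 0.0
t: 14.67
position: [0.546, -0.1264, 0.081]
ee_rot: [[0.937, -0.349, 0.001], [-0.349, -0.937, 0.0], [0.001, -0.001, -1.0]]
ft_force: [-0.2, 0.1, 0.2]
grip_width: 0.0698
finger_force: 0.0
```

Down around the ring with no contact. Now close.

```bash
python3 -m creep '[[[0,0,0],[0,0,0]],[[0,0,0],[0,0,0]],[[0,0,0],[0,0,0]],[[0,0,0],[0,0,0]],[[0,0,0],[0,0,0]]]' 6
```

```text
t: 15.08
position: [0.5459, -0.1265, 0.0816]
ee_rot: [[0.937, -0.349, 0.001], [-0.349, -0.937, 0.0], [0.001, -0.001, -1.0]]
ft_force: [-2.4, 0.2, 6.3]
grip_width: 0.0619
finger_force: 64.3
```

```bash
python3 -m creep '[[[0,0,0],[0,0,-0.03]],[[0,0,0],[0,0,-0.08]],[[0,0,0],[0,0,-0.14]],[[0,0,0],[0,0,-0.2]],[[0,0,0],[0,0,-0.26]],[[0,0,0],[0,0,-0.32]],[[0,0,0],[0,0,-0.38]],[[0,0,0],[0,0,-0.44]],[[0,0,0],[0,0,-0.5]],[[0,0,0],[0,0,-0.56]],[[0,0,0],[0,0,-0.62]],[[0,0,0],[0,0,-0.68]],[[0,0,0],[0,0,-0.74]],[[0,0,0],[0,0,-0.8]],[[0,0,0],[0,0,-0.86]],[[0,0,0],[0,0,-0.92]],[[0,0,0],[0,0,-0.98]],[[0,0,0],[0,0,-1.03]],[[0,0,0],[0,0,-1.06]],[[0,0,0],[0,0,-1.06]]]' && python3 -m creep '[[[0,0,0],[0,0,0]],[[0,0,0],[0,0,0]]]' && python3 - <<'E'
from h import *
A=np.array([.5453,-.126])
for n in("wrist","scene","side"):
    p,d,c=snap(n); W=pts(d,c); np.savez(n+"7.npz",p=p,d=d,**c)
    cv2.imwrite(f"pics/{n}7.png",p if n=="wrist" else cv2.resize(p[190:290,200:310],None,fx=5,fy=5,interpolation=cv2.INTER_CUBIC))
    q=W[...,:2]-A; r=np.hypot(q[...,0],q[...,1]); az=np.degrees(np.arctan2(q[...,1],q[...,0]))%360
    m=(r>.036)&(r<.052)&(W[...,2]>.062)&(W[...,2]<.106)&(az>165)&(az<235); print(n,m.sum(),np.median(az[m]),np.median(r[m]))
E
```

```text
t: 16.75
position: [0.5457, -0.1254, 0.0816]
ee_rot: [[0.761, 0.649, 0.0], [0.649, -0.761, 0.002], [0.002, -0.001, -1.0]]
ft_force: [-2.6, 3.0, 6.9]
grip_width: 0.0618
finger_force: 64.6
t: 16.92
position: [0.5457, -0.1254, 0.0815]
ee_rot: [[0.762, 0.648, 0.0], [0.648, -0.762, 0.002], [0.001, -0.001, -1.0]]
ft_force: [-4.0, 2.6, 6.8]
grip_width: 0.062
finger_force: 64.6
wrist 0 nan nan
scene 57 205.36444782952213 0.04713895856009717
side 83 205.19162251729264 0.047603907918484734
  return _methods._mean(a, axis=axis, dtype=dtype,
  ret = ret.dtype.type(ret / rcount)
```

View pics/scene7.png

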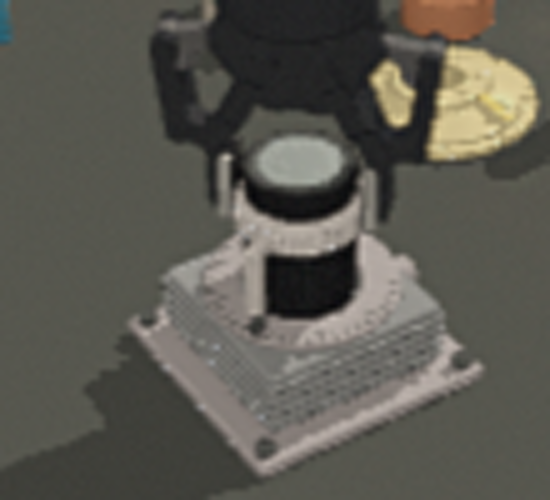

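In the scene crop the pointer's lower end at about (256,312) stands directly over the pin at (258,325), with the fingers only on the aperture ring. Turned 60.8° so far; I'll add a little, release, rise and measure from above.

```bash
python3 -m creep '[[[0,0,0],[0,0,-0.01]],[[0,0,0],[0,0,-0.02]],[[0,0,0],[0,0,-0.02]],[[0,0,0],[0,0,-0.02]]]' && python3 -m creep '[[[0,0,0],[0,0,0]],[[0,0,0],[0,0,0]],[[0,0,0],[0,0,0]],[[0,0,0],[0,0,0]],[[0,0,0],[0,0,0]],[[0,0,0],[0,0,0]]]' 8.54 && python3 -m creep '[[[0,0,-0.5],[0,0,0]],[[0,0,-2],[0,0,0]],[[0,0,-4],[0,0,0]],[[0,0,-6],[0,0,0]],[[0,0,-8],[0,0,0]],[[0,0,-10],[0,0,0]],[[0,0,-11.5],[0,0,0]],[[0,0,-12],[0,0,0]],[[0,0,-12],[0,0,0]],[[0,0,-12],[0,0,0]]]' && python3 - <<'E'
from h import *
go([.545,-.175,.20],-13)
E
```

```text
t: 17.4
position: [0.5457, -0.1253, 0.0815]
ee_rot: [[0.749, 0.663, 0.0], [0.663, -0.749, 0.002], [0.001, -0.001, -1.0]]
ft_force: [-3.3, 2.8, 6.5]
grip_width: 0.0617
finger_force: 64.6
t: 17.9
position: [0.5455, -0.1265, 0.0803]
ee_rot: [[0.749, 0.662, 0.0], [0.662, -0.749, -0.0], [0.0, 0.0, -1.0]]
ft_force: [0.2, -0.4, 0.3]
grip_width: 0.0853
finger_force: 0.0
t: 18.73
position: [0.5452, -0.1263, 0.1999]
ee_rot: [[0.749, 0.662, -0.0], [0.662, -0.749, 0.0], [-0.0, -0.0, -1.0]]
ft_force: [0.3, -0.8, 0.1]
grip_width: 0.0855
finger_force: 0.0
shift cm [-3.25  3.63 -0.01] turn [-4.000e-04 -1.000e-04 -6.201e-01]
```

```bash
python3 -m creep '[[[-0.5,0.6,0],[0,0,-0.08]],[[-1.2,1.3,0],[0,0,-0.19]],[[-2,2.2,0],[0,0,-0.31]],[[-2.7,3,0],[0,0,-0.43]],[[-3.2,3.6,0],[0,0,-0.54]],[[-3.2,3.6,0],[0,0,-0.62]],[[-3.2,3.6,0],[0,0,-0.62]],[[-3.2,3.6,0],[0,0,-0.62]],[[-3.2,3.6,0],[0,0,-0.62]]]' && python3 - <<'E'
from h import *
A=np.array([.5453,-.126])
for n in("wrist","scene","side"):
    p,d,c=snap(n); W=pts(d,c); np.savez(n+"8.npz",p=p,d=d,**c)
    if n=="side": cv2.imwrite("pics/side8.png",cv2.resize(p[200:290,210:300],None,fx=6,fy=6,interpolation=cv2.INTER_CUBIC))
    q=W[...,:2]-A; r=np.hypot(q[...,0],q[...,1]); az=np.degrees(np.arctan2(q[...,1],q[...,0]))%360
    m=(r>.036)&(r<.052)&(W[...,2]>.088)&(W[...,2]<.106)&(az>165)&(az<235); print(n,"arm",m.sum(),np.median(az[m]),np.degrees(np.arctan2(*q[m].mean(0)[::-1]))%360,r[m].mean())
    m=(r>.036)&(r<.054)&(W[...,2]>.063)&(W[...,2]<.085)&(az>165)&(az<235); v,u=np.nonzero(m); print("pointer",m.sum(),az[m].mean(),u.mean() if m.any() else 0)
    m=(r>.036)&(r<.054)&(W[...,2]>.0505)&(W[...,2]<.058)&(az>180)&(az<225)&(p.max(-1)<100); v,u=np.nonzero(m); print("pin",m.sum(),az[m].mean(),u.mean() if m.any() else 0)
E
```

```text
t: 19.48
position: [0.545, -0.174, 0.1994]
ee_rot: [[0.227, 0.974, -0.001], [0.974, -0.227, 0.0], [0.0, -0.002, -1.0]]
ft_force: [-0.6, -0.2, 0.5]
grip_width: 0.0853
finger_force: 0.0
wrist arm 126 201.37611289037216 201.39884641585994 0.0415961780176616
pointer 17 196.80403699730547 202.05882352941177
pin 0 nan 0
scene arm 27 205.53314485016176 205.56323542201318 0.044635808062347175
pointer 28 206.03352502041162 251.21428571428572
pin 10 204.28769359227567 251.0
side arm 29 205.62169907850483 205.9895391450686 0.04429215565628605
pointer 38 205.90937202344466 241.55263157894737
pin 5 205.30703588436762 241.0<stdin>:9: RuntimeWarning: Mean of empty slice.
  ret = ret.dtype.type(ret / rcount)
```

View pics/side8.png

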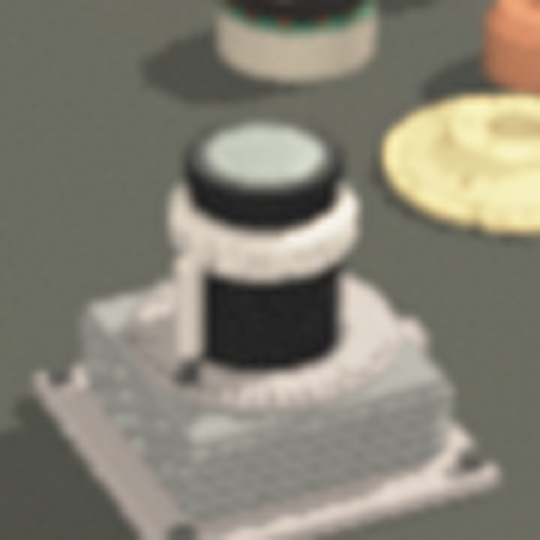

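In the side crop the pointer's lower end at (189,355) stands over the dark pin at (187,371). From above, the arm is at 201.4° and the pin at 202.1°, under 1 mm apart. The gripper is clear of everything, so I'm handing in.

```bash
python3 -c "
from workcell import robot
print(robot.finish_job())"
```

```text
the job is handed in; nothing more can be done
None
```

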